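Kit the jig tray, leave the look-alikes

ROBOT

A 6-joint arm with a two-finger parallel gripper is mounted at the origin on a cart in front of the work surface, level with it; the furniture and walls round the work are solid. World frame = base frame: x ahead of the robot, y to its left, z up, the work surface at z = 0. Lengths are in m, angles in rad, forces in N, time in s.
With the tool pointing down it reaches from about 0.325 to 1 m from the base axis. Payload 5.1 kg.
Tool frame: the origin (TCP) lies midway between the tips of the shut fingers; the grasp point (between the pads) lies 19 mm behind it (robot.grasp_offset is the z of the grasp point in the tool frame, in m); z points along the fingers, y is the direction in which the jaws open and shut (so a half turn about z gives the same grasp; the last joint's range is limited). The gripper opens to 85 mm and grips with 20 to 120 N. Pads are 22 mm wide; open, the fingers measure 114 mm over their backs; the gripper's body (76 mm by 85 mm) begins 54 mm behind the grasp point. The pads swing forward as they close: fully open they stand 13 mm farther back than shut.
Start: joints at [-0.083, 0.124, 1.65, -0, 1.367, -0.083], TCP at [0.65, -0, 0.231] pointing down, gripper open.
Joint ranges: [-2.61, 2.61], [-1.02, 2.33], [0.03, 2.71], [-1.35, 4.49], [0.32, 2.68], [-2.91, 2.91]. Speed limits (rad/s): [2.57, 2.57, 3.14, 3.14, 3.14, 3.14].

INTERFACE

Orientations are given as a unit quaternion [w, x, y, z].
In Python, from station import robot, viewer gives the robot as it stands.
- The arm moves only by the shell command python3 -m pendant 'ROWS'. ROWS is JSON, one flat list of numbers, 7 for each row, row after row: the shift along the tool's x, y, z in cm, then the turn, a rotation vector about the tool's x, y, z in rad, then the gripper command: -1 is fully open, 1 is shut, values between are in proportion. A call has exactly 10 rows; each row is the pose to reach, as a shift and turn from the pose measured when the call began, along the tool's axes at that moment; what a row does not reach only later rows make up. A row lasts 1/10 s, in which the tool goes at most 50 mm and 8.59 degrees, less where a joint would pass 70% of its speed; a pose out of reach is approached as far as the arm can. A call with a gripper value outside its range is refused whole. The fingers move at their own pace and stop on an object; the grip force is fixed at half the most. Time passes only in rows, so rows that repeat a pose let the fingers close, or fill a call up. It gives the time, the measured TCP pose, the force and the opening at its end, in the units of the state.
- robot.get_obs(): the state, without advancing time (a new reading comes with each control period).
- viewer.snapshot(name): name is "scene" or "side" or "wrist"; returns a dict with "image" (384x512x3 uint8, red, green, blue), "vfov" (degrees; the focal length in pixels is half the picture's height over the tangent of half this angle, whatever the lens; pixels are square), "cx", "cy" (the principal point, pixels), "dist_coeffs" ([k1, k2, p1, p2, k3] as OpenCV has them; the pictures are not rectified), "world_to_cam" (4x4, takes a point from world to camera coordinates). Camera axes: x right, y up, looking along -z (the intrinsics and any distortion apply to the point x, -y, -z); pixel columns grow to the right and rows downward; lengths in m; the calibration is good to about 2 mm. A picture is of the moment at which its call begins. There is no depth.
- robot.hand_in(): hands the job in, once; it reports no verdict.
The state is a dict: "time_s": time; "q": joint angles; "qvel": joint speeds; "joint_efforts": joint torques, N m; "position": TCP position; "tool_rot": TCP orientation; "contact_force": force on the tool from outside, world axes, zero at the start; "wrist_torque": the same for the moment, N m; "opening": finger opening in m.
Only numpy, scipy, OpenCV 4.12 (cv2) and the standard library are available. Lean on these libraries where they do the work, as an engineer would, in place of code of your own. Each camera call takes 0.05 s, during which the arm holds its last target. There are 200 camera calls.

TASK

Pack the kit tray for the next soldering job: stand the V-block, groove up, in the red bin, and lay the bright jig block flat in the yellow bin, the copper elbow flat in the blue bin and the grey centre punch flat in the green bin, each wholly inside its bin. Set them down without dropping them, and leave the dark jig block and the black punch where they lie.

Things in the scene. Friction and masses are not known exactly. Their poses are not given: they have to be found in the camera images.
- v_block_centre (a point): Grey steel V-block, loose, standing on its base with the V groove on top: 42 (x) x 50 (y) x 35 mm high, 0.46 kg. Point at its centre, half-way up; the groove runs along x and the two plain side faces to grip are 50 mm apart along y. Goes in the red bin.
- bright_jig_block_centre (a point): Bright silvery jig block with two small holes in the top, loose, lying flat: 30 (x) x 45 (y) x 20 mm high. Point at its centre, half-way up. Goes in the yellow bin.
- copper_elbow_leg (a point): Copper pipe elbow of L shape, loose, lying flat: 59 x 59 mm over all, 18 mm high. Point on the axis of one leg, half-way up, 17 mm from its open end: that leg is about 15 mm thick and runs along this frame's y, the open end towards +y; the other leg runs towards +x from the corner. The middle of the whole elbow lies 20 mm towards +x and 12 mm towards -y from the point. Goes in the blue bin.
- grey_punch_centre (a point): Light grey steel centre punch, loose, lying: a round rod 10 mm thick, 110 mm long along y, pointed at one end. Point at its centre, half-way up (5 mm above what it lies on). Goes in the green bin.
- dark_jig_block_centre (a point): Dark, brownish grey jig block with two small holes in the top, the look-alike: 25 (x) x 50 (y) x 25 mm high, loose. Point at its centre, half-way up. Does not belong; stays where it is.
- black_punch_centre (a point): Black centre punch, the look-alike: 10 mm thick, 110 mm long along y, loose. Point at its centre, half-way up. Does not belong; stays where it is.
- red_bin_floor (a point): Lift-out red plastic bin, fixed in place in a low dark steel tray that holds four such bins (red, yellow, blue, green) two by two in any arrangement. The point is the centre of the bin's inner floor, 7 mm above the bench; x along its long side, y along its short side, z up. Inside 124 x 76 mm, walls 3 mm thick and 16 mm high above the inner floor (rim 23 mm above the bench).
- yellow_bin_floor (a point): Lift-out yellow plastic bin, fixed in place in a low dark steel tray that holds four such bins (red, yellow, blue, green) two by two in any arrangement. The point is the centre of the bin's inner floor, 7 mm above the bench; x along its long side, y along its short side, z up. Inside 124 x 76 mm, walls 3 mm thick and 16 mm high above the inner floor (rim 23 mm above the bench).
- blue_bin_floor (a point): Lift-out blue plastic bin, fixed in place in a low dark steel tray that holds four such bins (red, yellow, blue, green) two by two in any arrangement. The point is the centre of the bin's inner floor, 7 mm above the bench; x along its long side, y along its short side, z up. Inside 124 x 76 mm, walls 3 mm thick and 16 mm high above the inner floor (rim 23 mm above the bench).
- green_bin_floor (a point): Lift-out green plastic bin, fixed in place in a low dark steel tray that holds four such bins (red, yellow, blue, green) two by two in any arrangement. The point is the centre of the bin's inner floor, 7 mm above the bench; x along its long side, y along its short side, z up. Inside 124 x 76 mm, walls 3 mm thick and 16 mm high above the inner floor (rim 23 mm above the bench).

How it is judged:
At the end, for the whole second after the job is handed in: V-block groove up in red, bright jig block in yellow, elbow in blue, grey punch in green bin, each on the bin floor inside the walls (height within 4 mm of flat, blocks and elbow tilt under 0.1 rad), at rest; dark block and black punch within 20 mm of their starts (x of v_block_centre in the frame of red_bin_floor between -0.045 and 0.045 m and y of v_block_centre in the frame of red_bin_floor between -0.022 and 0.022 m and z of v_block_centre in the frame of red_bin_floor between 0.0135 and 0.0215 m and angle between each of v_block_centre, bright_jig_block_centre, copper_elbow_leg's own z axis and vertical below 0.1 rad and x of bright_jig_block_centre in the frame of yellow_bin_floor between -0.05 and 0.05 m and y of bright_jig_block_centre in the frame of yellow_bin_floor between -0.027 and 0.027 m and z of bright_jig_block_centre in the frame of yellow_bin_floor between 0.006 and 0.014 m and x of copper_elbow_leg in the frame of blue_bin_floor between -0.058 and 0.058 m and y of copper_elbow_leg in the frame of blue_bin_floor between -0.034 and 0.034 m and z of copper_elbow_leg in the frame of blue_bin_floor between 0.005 and 0.013 m and x of grey_punch_centre in the frame of green_bin_floor between -0.02 and 0.02 m and y of grey_punch_centre in the frame of green_bin_floor between -0.036 and 0.036 m and z of grey_punch_centre in the frame of green_bin_floor between 0.001 and 0.009 m and distance of each of dark_jig_block_centre, black_punch_centre from where it was at the start of the episode below 0.02 m and linear speed of each of v_block, bright_jig_block, copper_elbow, grey_punch below 0.02 m/s); the robot touches nothing.
It fails at once if the dark jig block or the black punch is moved more than 20 mm (distance of any of dark_jig_block_centre, black_punch_centre from where it was at the start of the episode above 0.02 m).
It fails at once if one of the four pieces is dropped or thrown (faster than 0.8 m/s while the fingers do not touch it) ((linear speed of v_block above 0.8 m/s and contact force between v_block and the fingers below 0.01 N) or (linear speed of bright_jig_block above 0.8 m/s and contact force between bright_jig_block and the fingers below 0.01 N) or (linear speed of copper_elbow above 0.8 m/s and contact force between copper_elbow and the fingers below 0.01 N) or (linear speed of grey_punch above 0.8 m/s and contact force between grey_punch and the fingers below 0.01 N)).
It also fails if it takes over 99 s, if anything falls off the work surface, if the arm or the gripper's body presses on something with over 40 N, if the wrist force passes 120 N, or if a joint passes its speed limit or range.

## Working session

There is one attempt and no reset: what is moved stays moved. The work goes in short steps, Python scripts to look and compute and a shell command to move; the robot and the scene stay as the last step left them, time stands still between calls to the robot, and variables do not carry over. Pictures are saved under pics/ and viewed, about 12 in all and at most 16, crops included, and the job is handed in when it is done.

```bash
mkdir -p pics; ls
python3 - <<'E'
from station import robot, viewer
import cv2,pickle
S={}
for n in("scene","side","wrist"):
    s=viewer.snapshot(n);S[n]=s
    cv2.imwrite(f"pics/a_{n}.png",s["image"][:,:,::-1])
    print(n,s["vfov"],s["cx"],s["cy"],s["dist_coeffs"],s["world_to_cam"].round(3).tolist())
pickle.dump(S,open("a.pkl","wb"))
o=robot.get_obs();print(o["time_s"],o["position"],o["tool_rot"],o["opening"],robot.grasp_offset)
E
```

```text
pics
scene 52.564314262233005 256.27204697097983 190.26010437998505 [-0.0309418  0.         0.         0.         0.       ] [[-0.913, -0.408, -0.011, 0.509], [0.225, -0.526, 0.82, -0.1], [-0.34, 0.746, 0.572, -1.051], [0.0, 0.0, 0.0, 1.0]]
side 42.8886682616485 252.6490939011485 192.02520643068732 [-0.03584935  0.          0.          0.          0.        ] [[-0.888, -0.459, 0.005, 0.502], [0.276, -0.526, 0.804, -0.12], [-0.366, 0.716, 0.594, -1.247], [0.0, 0.0, 0.0, 1.0]]
wrist 63.35131598559976 254.64347797304902 191.0608452465076 [0.00329472 0.         0.         0.         0.        ] [[1.0, -0.0, -0.002, -0.649], [-0.0, 0.965, -0.263, 0.035], [0.002, 0.263, 0.965, -0.379], [0.0, 0.0, 0.0, 1.0]]
0.15 [6.49522488e-01 1.77706669e-05 2.30305083e-01] [-6.39104801e-04  7.07097668e-01  7.07115411e-01 -5.23170552e-04] 0.08546742485519745 -0.0187
```

View pics/a_scene.png

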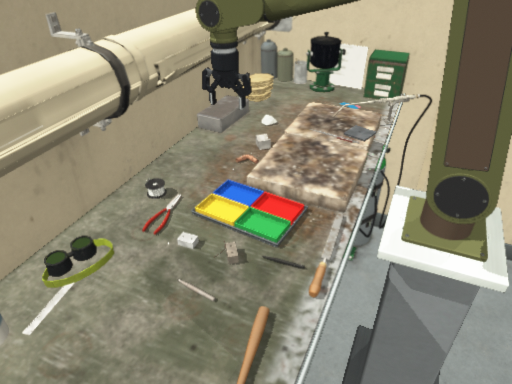

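View pics/a_wrist.png

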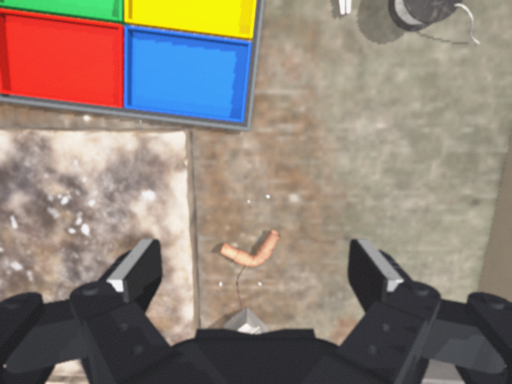

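```bash
cat > h.py <<'E'
import numpy as np, cv2, pickle
def K(s):
    f=s["image"].shape[0]/2/np.tan(np.radians(s["vfov"]/2))
    return np.array([[f,0,s["cx"]],[0,f,s["cy"]],[0,0,1]])
F=np.diag([1,-1,-1.])
def w2p(s,P):
    M=s["world_to_cam"];R=F@M[:3,:3];t=F@M[:3,3]
    return cv2.projectPoints(np.atleast_2d(np.array(P,float)),cv2.Rodrigues(R)[0],t,K(s),np.array(s["dist_coeffs"],float))[0][:,0]
def p2w(s,px,z):
    px=np.array(px,float).reshape(-1,1,2)
    u=cv2.undistortPoints(px,K(s),np.array(s["dist_coeffs"],float))[:,0]
    M=s["world_to_cam"];d=np.c_[u,np.ones(len(u))]@F@M[:3,:3]
    c=-M[:3,:3].T@M[:3,3]
    return c+d*((np.broadcast_to(z,len(u))-c[2])/d[:,2])[:,None]
def snap(n,tag):
    from station import viewer
    s=viewer.snapshot(n);pickle.dump(s,open(tag+".pkl","wb"));cv2.imwrite(f"pics/{tag}.png",s["image"][:,:,::-1]);return s
def crop(s,x0,y0,x1,y1,k,out):
    im=s["image"][y0:y1,x0:x1,::-1];cv2.imwrite(out,cv2.resize(im,None,fx=k,fy=k,interpolation=cv2.INTER_CUBIC))
E
python3 - <<'E'
import pickle
from h import *
S=pickle.load(open("a.pkl","rb"));s=S["scene"]
crop(s,150,125,320,310,3,"pics/b.png")
names=["vblock","elbow","bright","dark","black","grey"]
px=[(262,141),(247,157),(188,240),(233,252),(284,262),(197,289)]
print(dict(zip(names,p2w(s,px,[.018,.009,.01,.012,.005,.005]).round(3).tolist())))
print("tray corners L,T,R,B",p2w(s,[(195,212),(227,181),(306,205),(277,240)],.02).round(3).tolist())
w=S["wrist"]
print("wrist elbow, vtop, bluecorners",p2w(w,[(248,255),(245,318),(127,26),(251,40),(243,122),(125,107)],[.009,.035,.023,.023,.023,.023]).round(3).tolist())
print("side px",w2p(S["side"],p2w(s,px,[.018,.009,.01,.012,.005,.005])).round(0).tolist())
E
```

```text
{'vblock': [0.639, -0.233, 0.018], 'elbow': [0.647, -0.119, 0.009], 'bright': [0.604, 0.329, 0.01], 'dark': [0.476, 0.324, 0.012], 'black': [0.35, 0.299, 0.005], 'grey': [0.501, 0.457, 0.005]}
tray corners L,T,R,B [[0.642, 0.232, 0.02], [0.632, 0.057, 0.02], [0.368, 0.078, 0.02], [0.389, 0.248, 0.02]]
wrist elbow, vtop, bluecorners [[0.64, -0.118, 0.009], [0.637, -0.193, 0.035], [0.519, 0.145, 0.023], [0.645, 0.132, 0.023], [0.636, 0.049, 0.023], [0.508, 0.065, 0.023]]
side px [[265.0, 134.0], [247.0, 152.0], [178.0, 239.0], [224.0, 254.0], [275.0, 267.0], [185.0, 289.0]]
```

View pics/b.png

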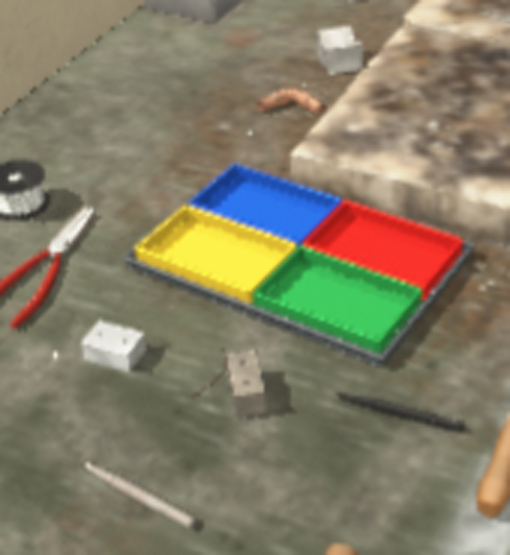

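```bash
python3 -m pendant '[-4,0,0,0,0,0,-1,-8,0,0,0,0,0,-1,-12,0,0,0,0,0,-1,-16,-1,0,0,0,0,-1,-20,-1,0,0,0,0,-1,-23,-1,0,0,0,0,-1,-23,-1,0,0,0,0,-1,-23,-1,0,0,0,0,-1,-23,-1,0,0,0,0,-1,-23,-1,0,0,0,0,-1]'
python3 - <<'E'
from h import *
s=snap("wrist","c")
from station import robot
o=robot.get_obs();print(o["time_s"],o["position"],o["tool_rot"])
E
```

```text
time_s: 1.15
position: [0.6397, -0.2287, 0.2302]
tool_rot: [-0.001, 0.707, 0.708, -0.0]
contact_force: [0.5, 0.2, 0.8]
opening: 0.0851
1.2 [ 0.63967192 -0.22872048  0.23029424] [-7.29883508e-04  7.06553865e-01  7.07658712e-01 -5.00635481e-04]
```

View pics/c.png

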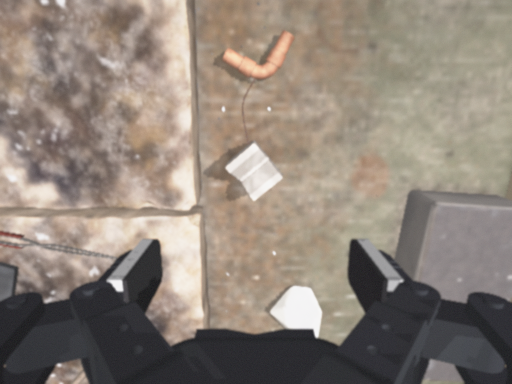

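Run:
```python
from h import *
s=pickle.load(open("c.pkl","rb"))
crop(s,190,15,320,215,3,"pics/d.png")
```

```text
(no output)
```

View pics/d.png

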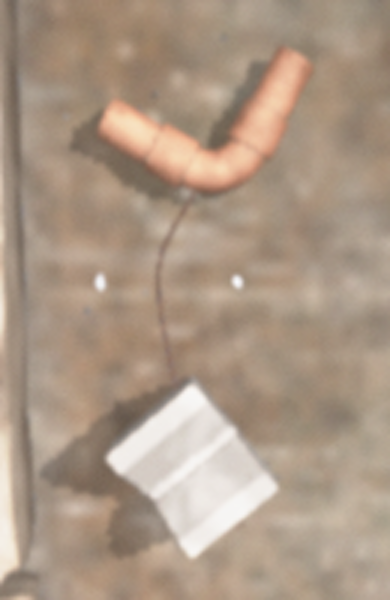

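Run:
```python
from h import *
from scipy.optimize import least_squares
s=pickle.load(open("c.pkl","rb"))
def fit(s,loc,px,g):
    loc=np.array(loc,float)
    def tw(p):
        c,sn=np.cos(p[2]),np.sin(p[2]);return np.c_[loc[:,:2]@np.array([[c,sn],[-sn,c]])+p[:2],loc[:,2]]
    r=least_squares(lambda p:(w2p(s,tw(p))-px).ravel(),g)
    return r.x,r.fun.reshape(-1,2)
cr=lambda a:np.array(a)/3+[190-.33,15-.33]
v=fit(s,[(.021,.025,.035),(.021,-.025,.035),(-.021,-.025,.035),(-.021,.025,.035)],cr([(193,381),(278,487),(193,557),(107,460)]),[.64,-.2,.8])
print("V",v[0].round(4),np.round(v[1],1).tolist())
e=fit(s,[(0,.017,.009),(.05,-.033,.009),(.01,-.033,.018)],cr([(111,116),(297,56),(225,170)]),[.64,-.12,1.])
print("E",e[0].round(4),np.round(e[1],1).tolist())
w=pickle.load(open("a.pkl","rb"))["wrist"]
hsv=cv2.cvtColor(w["image"],cv2.COLOR_RGB2HSV)
for n,h in(("blue",107),("red",0),("yellow",28)):
    m=((abs((hsv[...,0].astype(int)-h+90)%180-90)<9)&(hsv[...,1]>170)).astype(np.uint8)
    c=max(cv2.findContours(m,0,1)[0],key=cv2.contourArea)
    q=cv2.approxPolyDP(cv2.convexHull(c),6,True)[:,0]
    P=p2w(w,q,.023);print(n,q.tolist(),P.round(4).tolist())
```

```text
V [ 0.6383 -0.233   0.7066] [[-0.2, 0.8], [0.6, -0.1], [0.2, -0.0], [-0.5, -0.7]]
E [ 0.62   -0.1159  1.0278] [[-2.8, -0.3], [-0.9, 2.5], [3.7, -2.2]]
blue [[125, 25], [250, 43], [242, 120], [125, 107]] [[0.5168, 0.1457, 0.023], [0.644, 0.129, 0.023], [0.6349, 0.0515, 0.023], [0.5079, 0.0652, 0.023]]
red [[0, 8], [120, 24], [122, 106], [0, 92]] [[0.3931, 0.161, 0.023], [0.5118, 0.1467, 0.023], [0.5048, 0.0663, 0.023], [0.3756, 0.0806, 0.023]]
yellow [[255, 0], [250, 39], [124, 20], [124, 0]] [[0.6491, 0.1683, 0.023], [0.644, 0.1327, 0.023], [0.5163, 0.1503, 0.023], [0.5183, 0.1683, 0.023]]
```

```bash
python3 -m pendant '[-0.4,-0.1,1,0,0,0.14,-1,-0.4,-0.1,3,0,0,0.28,-1,-0.4,-0.1,6,0,0,0.42,-1,-0.4,-0.1,9,0,0,0.56,-1,-0.4,-0.1,12,0,0,0.7,-1,-0.4,-0.1,14,0,0,0.864,-1,-0.4,-0.1,14,0,0,0.864,-1,-0.4,-0.1,14,0,0,0.864,-1,-0.4,-0.1,14,0,0,0.864,-1,-0.4,-0.1,14,0,0,0.864,-1]'
python3 - <<'E'
from h import *
s=snap("wrist","e")
E
```

```text
time_s: 2.2
position: [0.6397, -0.233, 0.0927]
tool_rot: [0.001, 0.938, 0.348, 0.001]
contact_force: [0.4, 0.5, 0.8]
opening: 0.0854
```

View pics/e.png

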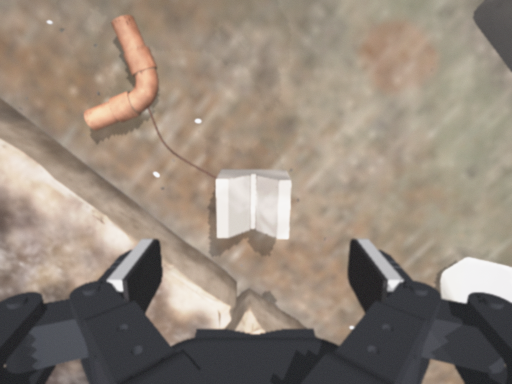

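Run:
```python
from h import *
s=pickle.load(open("e.pkl","rb"))
P=p2w(s,[(217,179),(290,179),(289,239),(217,238)],.035);print(P.round(4).tolist(),P.mean(0))
c=np.array([.638,-.233]);d=np.array([np.cos(-.864),np.sin(-.864)]);n=np.array([-d[1],d[0]])
for sg in(-1,1):
    print(w2p(s,[np.r_[c+sg*a*d+b*n,.02] for a in(.043,.057) for b in(-.011,.011)]).round(0).tolist())
```

```text
[[0.6386, -0.2016, 0.035], [0.6701, -0.2382, 0.035], [0.6379, -0.2667, 0.035], [0.6057, -0.2281, 0.035]] [ 0.63806292 -0.23365358  0.035     ]
[[194.0, 217.0], [193.0, 188.0], [175.0, 217.0], [173.0, 188.0]]
[[311.0, 217.0], [313.0, 188.0], [330.0, 217.0], [332.0, 188.0]]
```

```bash
python3 -m pendant '[-0.2,0,0,0,0,0,-0.5,-0.2,0,2,0,0,0,-0.5,-0.2,0,4,0,0,0,-0.5,-0.2,0,6,0,0,0,-0.5,-0.2,0,7.5,0,0,0,-0.5,-0.2,0,8.5,0,0,0,-0.5,-0.2,0,8.9,0,0,0,-0.5,-0.2,0,8.9,0,0,0,-0.5,-0.2,0,8.9,0,0,0,1,-0.2,0,8.9,0,0,0,1]'
python3 -m pendant '[0,0,0,0,0,0,1,0,0,0,0,0,0,1,0,0,0,0,0,0,1,0,0,0,0,0,0,1,0,0,-1,0,0,0,1,0,0,-2,0,0,0,1,0,0,-3,0,0,0,1,0,0,-4,0,0,0,1,0,0,-4,0,0,0,1,0,0,-4,0,0,0,1]'
python3 - <<'E'
from h import *
s=snap("wrist","f")
E
```

```text
time_s: 3.25
position: [0.639, -0.2348, 0.0048]
tool_rot: [0.001, 0.938, 0.347, 0.001]
contact_force: [-1.2, 0.9, 1.9]
opening: 0.0491
time_s: 4.25
position: [0.6392, -0.2349, 0.0455]
tool_rot: [0.002, 0.938, 0.347, 0.002]
contact_force: [-0.6, -0.7, -4.6]
opening: 0.049
```

View pics/f.png

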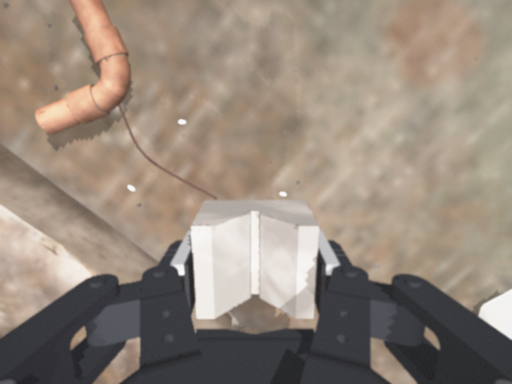

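```bash
python3 -m pendant '[0,0,-4,0,0,0,1,0,0,-8,0,0,0,1,0,-3,-11,0,0,-0.1,1,0.2,-7,-14,0,0,-0.22,1,0.4,-11,-16,0,0,-0.34,1,0.6,-15,-17.5,0,0,-0.46,1,0.8,-19,-17.5,0,0,-0.58,1,1,-23,-17.5,0,0,-0.7,1,1.2,-26,-17.5,0,0,-0.749,1,1.2,-27.3,-17.5,0,0,-0.749,1]'
python3 -m pendant '[0,0,0,0,0,0,1,0,0,0,0,0,0,1,0,0,0,0,0,0,1,0,0,0,0,0,0,1,0,0,0,0,0,0,1,0,0,0,0,0,0,1,0,0,0,0,0,0,1,0,0,0,0,0,0,1,0,0,0,0,0,0,1,0,0,0,0,0,0,1]'
python3 - <<'E'
from h import *
s=snap("wrist","g")
hsv=cv2.cvtColor(s["image"],cv2.COLOR_RGB2HSV)
for n,h in(("blue",107),("red",0),("yellow",28),("green",65)):
    m=((abs((hsv[...,0].astype(int)-h+90)%180-90)<10)&(hsv[...,1]>170)).astype(np.uint8)
    c=max(cv2.findContours(m,0,1)[0],key=cv2.contourArea)
    q=cv2.approxPolyDP(cv2.convexHull(c),6,True)[:,0]
    P=p2w(s,q,.023);print(n,q.tolist(),P[:,:2].round(4).tolist(),P.mean(0).round(4))
E
```

```text
time_s: 5.3
position: [0.4675, -0.0176, 0.2179]
tool_rot: [0.001, 0.745, 0.667, 0.0]
contact_force: [-0.9, -0.7, -4.8]
opening: 0.0487
time_s: 6.3
position: [0.4675, -0.0176, 0.2179]
tool_rot: [0.001, 0.745, 0.667, 0.0]
contact_force: [0.5, -0.2, -4.1]
opening: 0.0488
blue [[420, 0], [408, 86], [283, 85], [286, 0]] [[0.6439, 0.1282], [0.634, 0.0503], [0.5062, 0.0655], [0.5157, 0.1425]] [0.5749 0.0966 0.023 ]
red [[282, 0], [279, 85], [154, 84], [148, 0]] [[0.5119, 0.1429], [0.5021, 0.066], [0.3745, 0.081], [0.3837, 0.157]] [0.443  0.1117 0.023 ]Traceback (most recent call last):
  File "<stdin>", line 6, in <module>
ValueError: max() iterable argument is empty
```

View pics/g.png

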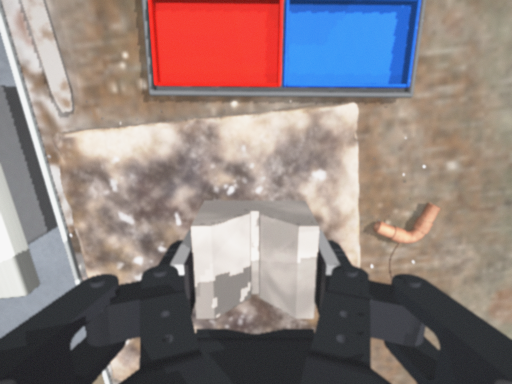

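```bash
python3 -m pendant '[4,-1.2,0,0,0,0,1,8,-2.5,0,0,0,0,1,12,-3.8,0,0,0,0,1,12.8,-3.9,3,0,0,0,1,12.8,-3.9,7,0,0,0,1,12.8,-3.9,11,0,0,0,1,12.8,-3.9,15,0,0,0,1,12.8,-3.9,18,0,0,0,1,12.8,-3.9,19.7,0,0,0,1,12.8,-3.9,20,0,0,0,1]'
python3 -m pendant '[0,0,0.1,0,0,0,1,0,0,0.2,0,0,0,1,0,0,0.3,0,0,0,1,0,0,0.4,0,0,0,1,0,0,0.45,0,0,0,1,0,0,0.5,0,0,0,1,0,0,0.55,0,0,0,1,0,0,0.55,0,0,0,1,0,0,0.55,0,0,0,1,0,0,0.55,0,0,0,1]'
```

```text
time_s: 7.35
position: [0.4409, 0.1134, 0.0151]
tool_rot: [-0.001, 0.745, 0.667, -0.002]
contact_force: [-0.2, -0.6, -3.0]
opening: 0.0487
time_s: 8.35
position: [0.4417, 0.1135, 0.0117]
tool_rot: [-0.0, 0.745, 0.667, -0.002]
contact_force: [-7.5, -1.4, 11.2]
opening: 0.049
```

```bash
python3 -m pendant '[0,0,0,0,0,0,-0.3,0,0,0,0,0,0,-0.4,0,0,0,0,0,0,-0.5,0,0,0,0,0,0,-0.5,0,0,-2,0,0,0,-0.5,0,0,-5,0,0,0,-0.5,0,0,-9,0,0,0,-0.5,0,0,-13,0,0,0,-0.5,0,0,-16,0,0,0,-1,0,0,-16,0,0,0,-1]'
```

```text
time_s: 9.35
position: [0.4454, 0.1143, 0.1773]
tool_rot: [0.003, 0.745, 0.667, 0.002]
contact_force: [-0.4, 0.1, -0.5]
opening: 0.0853
```

Run:
```python
from h import *
for f,q in(("e",[(90,121),(135,103),(123,19),(145,70)]),("f",[(43,122),(92,99)]),("g",[(379,228),(432,208)]),("c",[(226.6,53.2),(252,68),(289,33.5),(277,58)])):
    s=pickle.load(open(f+".pkl","rb"));P=p2w(s,q,.009);print(f,P[:,:2].round(4).tolist())
```

```text
e [[0.6061, -0.1082], [0.6371, -0.1253], [0.6756, -0.089], [0.6594, -0.118]]
f [[0.6056, -0.1075], [0.634, -0.1215]]
g [[0.609, -0.1103], [0.6717, -0.0916]]
c [[0.6084, -0.1073], [0.6359, -0.1222], [0.6754, -0.0878], [0.6631, -0.112]]
```

```bash
python3 -m pendant '[-2.6,2.5,0,0,0,-0.14,-1,-5.2,5,0,0,0,-0.28,-1,-8,7.5,0,0,0,-0.42,-1,-11,10,0,0,0,-0.56,-1,-14,13,0,0,0,-0.7,-1,-17,16,0,0,0,-0.84,-1,-20,19,1,0,0,-0.98,0,-21,20.1,3,0,0,-1.12,0,-21,20.1,6,0,0,-1.167,0,-21,20.1,7,0,0,-1.167,0]'
python3 - <<'E'
from h import *
s=snap("wrist","i")
from station import robot
print(robot.get_obs()["position"],robot.get_obs()["q"])
E
```

```text
time_s: 10.35
position: [0.6201, -0.1164, 0.1033]
tool_rot: [-0.001, 0.255, 0.967, 0.001]
contact_force: [-0.2, -0.3, -0.6]
opening: 0.0426
[ 0.61951015 -0.11585955  0.1028324 ] [-2.70604685e-01  1.91638669e-01  1.79966225e+00  1.43191259e-03
  1.15250971e+00 -1.32690544e+00]
```

View pics/i.png

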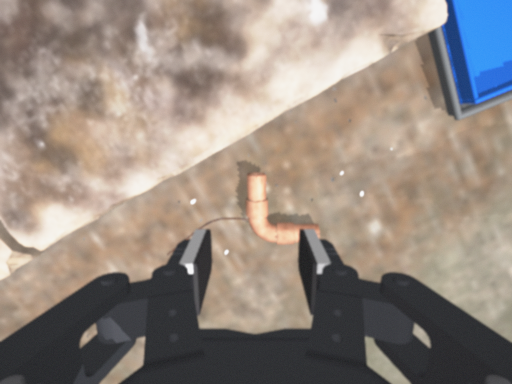

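Run:
```python
from h import *
s=pickle.load(open("i.pkl","rb"));P=p2w(s,[(257.5,176),(258,205),(318,234)],.009);print(P[:,:2].round(4).tolist())
yaw=2*np.arctan2(.967,.255)
X=np.array([np.cos(yaw),np.sin(yaw)]);Y=np.array([np.sin(yaw),-np.cos(yaw)])
d=P[0,:2]-P[1,:2];d/=np.linalg.norm(d);g=P[0,:2]-.017*d;print(g,d,X,yaw-np.pi/2)
e=g-[.6195,-.1159];print("tool x,y",e@X,e@Y)
```

```text
[[0.6086, -0.1079], [0.6295, -0.1192], [0.6756, -0.0885]]
[ 0.62358361 -0.11594885] [-0.87964504  0.47563075] [-0.86996482  0.49311379] 1.0551309816311658
tool x,y -0.0035766852498462284 0.0019711840069054336
```

```bash
python3 -m pendant '[-0.35,0.2,2,0,0,0,0,-0.35,0.2,4,0,0,0,0,-0.35,0.2,6,0,0,0,0,-0.35,0.2,8,0,0,0,0,-0.35,0.2,9.3,0,0,0,0,-0.35,0.2,10,0,0,0,0,-0.35,0.2,10,0,0,0,0,-0.35,0.2,10,0,0,0,0,-0.35,0.2,10,0,0,0,1,-0.35,0.2,10,0,0,0,1]'
python3 -m pendant '[0,0,0,0,0,0,1,0,0,0,0,0,0,1,0,0,0,0,0,0,1,0,0,0,0,0,0,1,0,0,-1,0,0,0,1,0,0,-2,0,0,0,1,0,0,-3,0,0,0,1,0,0,-4,0,0,0,1,0,0,-5,0,0,0,1,0,0,-5,0,0,0,1]'
python3 - <<'E'
from h import *
s=snap("wrist","j")
E
```

```text
time_s: 11.4
position: [0.6241, -0.1159, 0.004]
tool_rot: [-0.0, 0.255, 0.967, 0.001]
contact_force: [-0.4, -0.8, 0.5]
opening: 0.0146
time_s: 12.4
position: [0.6256, -0.1163, 0.0566]
tool_rot: [0.002, 0.255, 0.967, 0.001]
contact_force: [0.7, 0.5, -0.4]
opening: 0.0123
```

View pics/j.png

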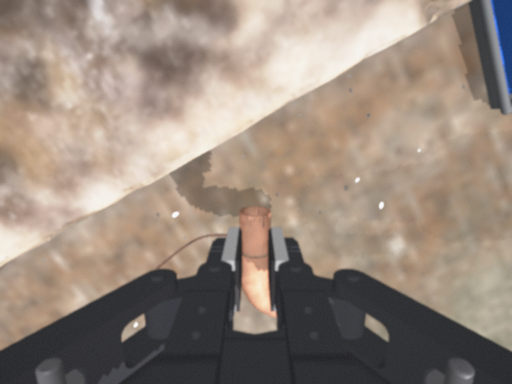

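```bash
python3 -m pendant '[0,0,-3,0,0,0.14,1,2,2,-6,0,0,0.28,1,5,4.5,-8,0,0,0.42,1,8,7.5,-8,0,0,0.56,1,11,10.5,-8,0,0,0.7,1,14,13.5,-8,0,0,0.84,1,17.2,16.5,-8,0,0,0.98,1,17.2,16.5,-6,0,0,1.12,1,17.2,16.5,-4,0,0,1.174,1,17.2,16.5,-4,0,0,1.174,1]'
python3 - <<'E'
from h import *
s=snap("wrist","k");snap("scene","k2")
from station import robot
o=robot.get_obs();print(o["position"],o["tool_rot"],o["opening"])
E
```

```text
time_s: 13.45
position: [0.5534, 0.1124, 0.0916]
tool_rot: [-0.002, 0.747, 0.664, -0.002]
contact_force: [0.1, 0.5, -1.0]
opening: 0.0121
[0.55595113 0.11203337 0.09488973] [3.65112427e-05 7.47322893e-01 6.64460919e-01 4.23525012e-04] 0.012218002161094582
```

View pics/k.png

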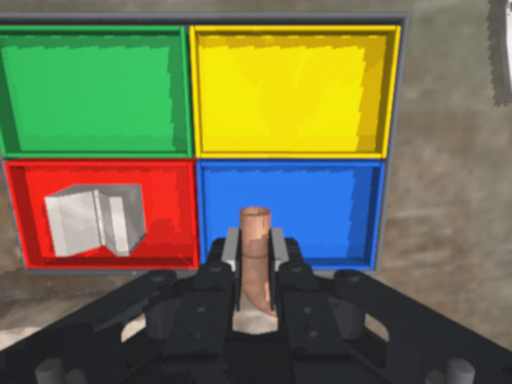

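```bash
python3 - <<'E'
from h import *
s=pickle.load(open("k.pkl","rb"))
for n,q in(("yel",[(191,25),(402,25),(386,159),(195,159)]),("blue",[(196,160),(385,160),(376,271)]),("green",[(188,26),(193,158)]),("red",[(196,160),(5,161),(24,270),(198,269)])):
    P=p2w(s,q,.023);print(n,P[:,:2].round(4).tolist(),P[:,:2].mean(0).round(4))
E
python3 -m pendant '[0,0.1,2,0,0,0,1,0,0.1,4,0,0,0,1,0,0.1,5.5,0,0,0,1,0,0.1,6.5,0,0,0,1,0,0.1,7.2,0,0,0,1,0,0.1,7.7,0,0,0,1,0,0.1,8,0,0,0,1,0,0.1,8.2,0,0,0,1,0,0.1,8.3,0,0,0,1,0,0.1,8.3,0,0,0,1]'
```

```text
yel [[0.5274, 0.2304], [0.6559, 0.215], [0.6457, 0.1328], [0.5159, 0.148]] [0.5862 0.1816]
blue [[0.5164, 0.1473], [0.645, 0.1322], [0.6376, 0.0478]] [0.5997 0.1091]
green [[0.5254, 0.23], [0.5146, 0.1489]] [0.52   0.1895]
red [[0.5164, 0.1473], [0.3857, 0.1618], [0.3726, 0.0792], [0.5041, 0.0648]] [0.4447 0.1133]
time_s: 14.55
position: [0.5572, 0.112, 0.0121]
tool_rot: [0.0, 0.747, 0.665, 0.001]
contact_force: [0.8, 1.1, -0.7]
opening: 0.0122
```

```bash
python3 -m pendant '[0,0,0.05,0,0,0,1,0,0,0.1,0,0,0,1,0,0,0.15,0,0,0,1,0,0,0.15,0,0,0,1,0,0,0.15,0,0,0,1,0,0,0.2,0,0,0,1,0,0,0.2,0,0,0,1,0,0,0.2,0,0,0,1,0,0,0.2,0,0,0,1,0,0,0.2,0,0,0,1]'
```

```text
time_s: 15.55
position: [0.5575, 0.1121, 0.0111]
tool_rot: [0.0, 0.747, 0.665, 0.001]
contact_force: [-3.8, 0.1, 6.9]
opening: 0.0122
```

```bash
python3 -m pendant '[0,0,0,0,0,0,0.6,0,0,0,0,0,0,0.5,0,0,0,0,0,0,0.4,0,0,0,0,0,0,0.4,0,0,-2,0,0,0,0.4,0,0,-5,0,0,0,0.4,0,0,-9,0,0,0,0.4,0,0,-13.5,0,0,0,0.4,0,0,-18,0,0,0,-1,0,0,-22,0,0,0,-1]'
python3 -m pendant '[3.5,0,0,0,0,0,-1,8,0,0,0,0,0,-1,12,0,0,0,0,0,-1,15,-1,-1,0,0,0,-1,16,-1,-2,0,0,0,-1,16,-1,-2,0,0,0,-1,16,-1,-2,0,0,0,-1,16,-1,-2,0,0,0,-1,16,-1,-2,0,0,0,-1,16,-1,-2,0,0,0,-1]'
python3 - <<'E'
from h import *
s=snap("wrist","m");snap("scene","m2")
from station import robot
o=robot.get_obs();print(o["position"],o["tool_rot"],o["opening"])
E
```

```text
time_s: 16.55
position: [0.5572, 0.1119, 0.2334]
tool_rot: [0.001, 0.747, 0.665, 0.001]
contact_force: [0.6, -0.4, 0.6]
opening: 0.0534
time_s: 17.55
position: [0.566, 0.271, 0.2531]
tool_rot: [0.001, 0.748, 0.664, 0.001]
contact_force: [-0.3, 0.0, 0.5]
opening: 0.0854
[0.56602398 0.27139296 0.25332101] [5.72878560e-04 7.47571724e-01 6.64179960e-01 1.08181370e-03] 0.08526905362997479
```

View pics/m.png

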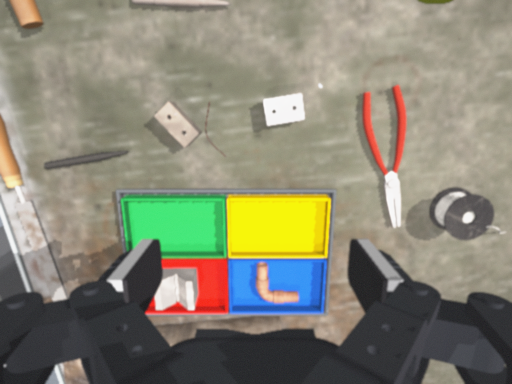

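Run:
```python
from h import *
s=pickle.load(open("m.pkl","rb"))
g=cv2.cvtColor(s["image"],cv2.COLOR_RGB2GRAY)
x0,y0=245,75
for th in (150,185,210):
    m=(g[75:145,245:320]>th).astype(np.uint8)
    c=max(cv2.findContours(m,0,1)[0],key=cv2.contourArea)
    r=cv2.minAreaRect(c);q=cv2.boxPoints(r)+[x0,y0];P=p2w(s,q,.02)
    print(th,q.round(0).tolist(),P[:,:2].round(4).tolist(),P[:,:2].mean(0).round(4),[np.linalg.norm(P[i,:2]-P[i-1,:2]).round(4) for i in range(4)],[np.arctan2(*(P[i]-P[i-1])[1::-1]).round(3) for i in range(4)])
print("punch",p2w(s,[(131,1),(228,3)],.005).round(3).tolist())
hs=p2w(s,[(274.5,110.5),(295,107.5)],.02);print("holes",hs.round(4).tolist(),hs.mean(0))
```

```text
150 [[245.0, 75.0], [319.0, 75.0], [319.0, 127.0], [245.0, 127.0]] [[0.5672, 0.372], [0.6508, 0.362], [0.647, 0.304], [0.5599, 0.3144]] [0.6062 0.3381] [np.float64(0.058), np.float64(0.0842), np.float64(0.0581), np.float64(0.0878)] [np.float64(1.444), np.float64(-0.119), np.float64(-1.635), np.float64(3.023)]
185 [[262.0, 98.0], [302.0, 91.0], [306.0, 119.0], [266.0, 126.0]] [[0.5835, 0.3452], [0.6299, 0.3466], [0.6325, 0.3146], [0.585, 0.3131]] [0.6077 0.3299] [np.float64(0.0322), np.float64(0.0464), np.float64(0.032), np.float64(0.0475)] [np.float64(1.62), np.float64(0.03), np.float64(-1.488), np.float64(-3.108)]
210 [[262.0, 99.0], [302.0, 92.0], [306.0, 119.0], [267.0, 125.0]] [[0.5838, 0.3441], [0.6296, 0.3457], [0.6323, 0.315], [0.5855, 0.3132]] [0.6078 0.3295] [np.float64(0.0309), np.float64(0.0458), np.float64(0.0308), np.float64(0.0468)] [np.float64(1.625), np.float64(0.035), np.float64(-1.483), np.float64(-3.103)]
punch [[0.451, 0.465, 0.005], [0.558, 0.451, 0.005]]
holes [[0.5965, 0.3291, 0.02], [0.6207, 0.3297, 0.02]] [0.60859842 0.32939025 0.02      ]
```

```bash
python3 -m pendant '[2,1,3,0,0,-0.1,-1,4,2.5,7,0,0,-0.163,-1,6.2,3.5,11,0,0,-0.163,-1,6.2,3.5,15,0,0,-0.163,-1,6.2,3.5,18,0,0,-0.163,-0.6,6.2,3.5,20,0,0,-0.163,-0.6,6.2,3.5,22,0,0,-0.163,-0.6,6.2,3.5,23.5,0,0,-0.163,-0.6,6.2,3.5,24.5,0,0,-0.163,-0.6,6.2,3.5,24.8,0,0,-0.163,-0.6]'
python3 -m pendant '[0,0,0,0,0,0,-0.6,0,0,0,0,0,0,1,0,0,0,0,0,0,1,0,0,0,0,0,0,1,0,0,0,0,0,0,1,0,0,0,0,0,0,1,0,0,0,0,0,0,1,0,0,-1,0,0,0,1,0,0,-2,0,0,0,1,0,0,-3,0,0,0,1]'
python3 - <<'E'
from h import *
s=snap("wrist","n")
E
```

```text
time_s: 18.65
position: [0.6081, 0.3286, 0.0042]
tool_rot: [0.0, 0.691, 0.723, 0.0]
contact_force: [0.2, -0.7, 0.2]
opening: 0.0683
time_s: 19.65
position: [0.6077, 0.3285, 0.0347]
tool_rot: [0.0, 0.691, 0.723, -0.0]
contact_force: [-0.8, 0.2, -0.2]
opening: 0.0435
```

View pics/n.png

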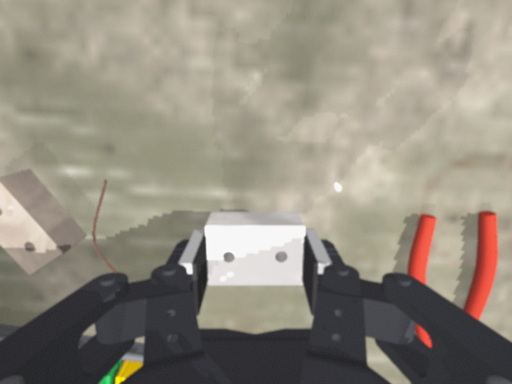

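```bash
python3 -m pendant '[0,0,-3,0,0,0,1,-2,-0.5,-6,0,0,0.05,1,-6,-1.2,-6,0,0,0.1,1,-10,-2,-6,0,0,0.162,1,-14,-2.8,-5,0,0,0.162,1,-14.6,-2.8,-3,0,0,0.162,1,-14.6,-2.8,-0.5,0,0,0.162,1,-14.6,-2.8,1,0,0,0.162,1,-14.6,-2.8,2,0,0,0.162,1,-14.6,-2.8,2,0,0,0.162,1]'
python3 -m pendant '[0,0,0.1,0,0,0,1,0,0,0.2,0,0,0,1,0,0,0.3,0,0,0,1,0,0,0.35,0,0,0,1,0,0,0.4,0,0,0,1,0,0,0.4,0,0,0,1,0,0,0.4,0,0,0,1,0,0,0.4,0,0,0,1,0,0,0.4,0,0,0,1,0,0,0.4,0,0,0,1]'
```

```text
time_s: 20.7
position: [0.5867, 0.1821, 0.0152]
tool_rot: [0.0, 0.747, 0.665, 0.0]
contact_force: [-0.1, 0.4, -0.4]
opening: 0.0429
time_s: 21.7
position: [0.5873, 0.1825, 0.0129]
tool_rot: [0.0, 0.747, 0.665, 0.001]
contact_force: [-1.9, 0.6, 5.7]
opening: 0.0435
```

```bash
python3 -m pendant '[0,0,0,0,0,0,-0.2,0,0,0,0,0,0,-0.3,0,0,0,0,0,0,-0.4,0,0,0,0,0,0,-0.4,0,0,-2,0,0,0,-0.4,0,0,-5,0,0,0,-0.4,0,0,-9,0,0,0,-0.4,0,0,-13.5,0,0,0,-0.4,2,-1,-17,0,0,0,-1,6,-3.5,-19,0,0,0,-1]'
python3 -m pendant '[4,-2.5,0,0,0,0,-1,8,-5,0,0,0,0,-1,11,-6.8,0,0,0,0,-1,11.6,-6.8,0,0,0,0,-1,11.6,-6.8,0,0,0,0,-1,11.6,-6.8,0,0,0,0,-1,11.6,-6.8,0,0,0,0,-1,11.6,-6.8,0,0,0,0,-1,11.6,-6.8,0,0,0,0,-1,11.6,-6.8,0,0,0,0,-1]'
python3 - <<'E'
from h import *
s=snap("wrist","o");snap("scene","o2")
from station import robot
o=robot.get_obs();print(o["position"],o["tool_rot"],o["opening"])
E
```

```text
time_s: 22.7
position: [0.5622, 0.2442, 0.2069]
tool_rot: [0.002, 0.748, 0.663, 0.004]
contact_force: [1.3, -0.5, 0.1]
opening: 0.0846
time_s: 23.7
position: [0.5089, 0.367, 0.2068]
tool_rot: [0.002, 0.749, 0.663, 0.004]
contact_force: [0.6, -0.9, 0.2]
opening: 0.0853
[0.50877302 0.36728193 0.20681843] [0.00188556 0.74861913 0.66298631 0.00387224] 0.08541795484694495
```

View pics/o.png

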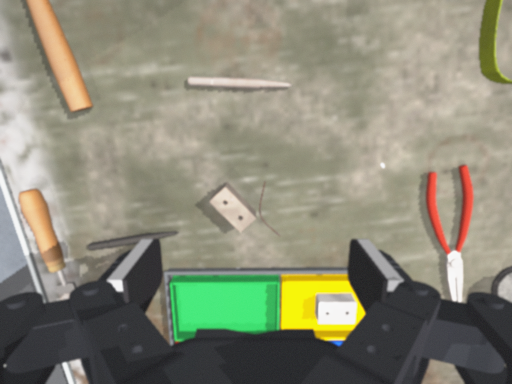

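Run:
```python
from h import *
from station import robot
s=pickle.load(open("o.pkl","rb"))
P=p2w(s,[(188,82.5),(289.5,86)],.005)[:,:2];print(P.round(4).tolist(),np.linalg.norm(P[1]-P[0]))
g=cv2.cvtColor(s["image"],cv2.COLOR_RGB2GRAY)
roi=g[68:102,175:305];m=(roi>175).astype(np.uint8)
c=max(cv2.findContours(m,0,1)[0],key=cv2.contourArea);r=cv2.minAreaRect(c);print(r)
from scipy.spatial.transform import Rotation as Ro
o=robot.get_obs();w=o["tool_rot"];R=Ro.from_quat(np.r_[w[1:],w[0]]).as_matrix();print(R.round(4))
C=P.mean(0);a=np.arctan2(*(P[1]-P[0])[::-1]);print(C,a)
c_,s_=np.cos(a),np.sin(a)
# goal: tool y at a+90deg, z down
Y=np.array([-s_,c_,0]);Z=np.array([0,0,-1.]);X=np.cross(Y,Z);G=np.c_[X,Y,Z]
print("rotvec",Ro.from_matrix(R.T@G).as_rotvec(),"shift",R.T@(np.r_[C,.08]-o["position"])*100)
```

```text
[[0.452, 0.4653], [0.5573, 0.4489]] 0.10658397833083734
((64.0, 12.5), (11.0, 102.0), 90.0)
[[ 0.1209  0.9926  0.0083]
 [ 0.9927 -0.1209  0.0023]
 [ 0.0033  0.008  -1.    ]]
[0.50464764 0.45709844] -0.1538710201833992
rotvec [ 0.00885926  0.00349966 -1.53809332] shift [ 8.82407226 -1.59621937 12.69870865]
```

```bash
python3 -m pendant '[2,-0.4,0,0,0,-0.147,0,4,-0.8,0,0,0,-0.294,0,6,-1.2,2,0,0,-0.441,0,8,-1.6,4,0,0,-0.588,0,8.8,-1.6,6,0,0,-0.735,0,8.8,-1.6,8,0,0,-0.882,0,8.8,-1.6,10,0,0,-1.029,0,8.8,-1.6,11,0,0,-1.176,0,8.8,-1.6,12,0,0,-1.323,0,8.8,-1.6,12.7,0.009,0.0035,-1.47,0]'
python3 - <<'E'
from h import *
from scipy.spatial.transform import Rotation as Ro
from station import robot
s=snap("wrist","p")
o=robot.get_obs();w=o["tool_rot"];R=Ro.from_quat(np.r_[w[1:],w[0]]).as_matrix();print(o["position"],R.round(4).tolist())
a=-.1539;Y=np.array([-np.sin(a),np.cos(a),0]);Z=np.array([0,0,-1.]);G=np.c_[np.cross(Y,Z),Y,Z]
print("rotvec",Ro.from_matrix(R.T@G).as_rotvec(),"shift",R.T@(np.r_[.5046,.4571,.002]-o["position"])*100)
E
```

```text
time_s: 24.8
position: [0.5041, 0.4566, 0.0788]
tool_rot: [-0.001, 0.108, 0.994, -0.0]
contact_force: [0.2, -0.6, 0.1]
opening: 0.0427
[0.50379319 0.4561942  0.07770057] [[-0.9776, 0.2106, -0.003], [0.2106, 0.9776, -0.0018], [0.0026, -0.0024, -1.0]]
rotvec [-0.00227998 -0.0026417  -0.05830874] shift [-0.07927647  0.12337292  7.56960822]
```

View pics/p.png

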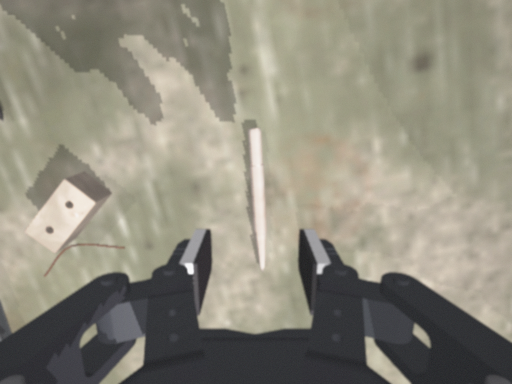

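Run:
```python
from h import *
from scipy.spatial.transform import Rotation as Ro
from station import robot
s=pickle.load(open("p.pkl","rb"))
P=p2w(s,[(254.3,127),(263.5,268)],.005)[:,:2];print(P.round(4).tolist(),np.linalg.norm(P[1]-P[0]))
C=P.mean(0);a=np.arctan2(*(P[1]-P[0])[::-1]);print(C,a)
o=robot.get_obs();w=o["tool_rot"];R=Ro.from_quat(np.r_[w[1:],w[0]]).as_matrix()
Y=np.array([-np.sin(a),np.cos(a),0]);Z=np.array([0,0,-1.]);G=np.c_[np.cross(Y,Z),Y,Z]
print("rotvec",Ro.from_matrix(R.T@G).as_rotvec(),"shift",R.T@(np.r_[C,.002]-o["position"])*100)
```

```text
[[0.452, 0.4671], [0.5582, 0.4511]] 0.10737996665344503
[0.50511013 0.45912127] -0.1497604204046662
rotvec [-0.00227456 -0.00264647 -0.06244832] shift [-0.08657271  0.33170951  7.56909866]
```

```bash
python3 -m pendant '[-0.1,0.3,1,-0.002,-0.003,-0.06,0,-0.1,0.3,2.5,-0.002,-0.003,-0.06,0,-0.1,0.3,4,-0.002,-0.003,-0.06,0,-0.1,0.3,5.5,-0.002,-0.003,-0.06,0,-0.1,0.3,6.6,-0.002,-0.003,-0.06,0,-0.1,0.3,7.2,-0.002,-0.003,-0.06,0,-0.1,0.3,7.5,-0.002,-0.003,-0.06,0,-0.1,0.3,7.5,-0.002,-0.003,-0.06,0,-0.1,0.3,7.5,-0.002,-0.003,-0.06,1,-0.1,0.3,7.5,-0.002,-0.003,-0.06,1]'
python3 -m pendant '[0,0,0,0,0,0,1,0,0,0,0,0,0,1,0,0,0,0,0,0,1,0,0,0,0,0,0,1,0,0,0,0,0,0,1,0,0,-0.5,0,0,0,1,0,0,-1.5,0,0,0,1,0,0,-2.5,0,0,0,1,0,0,-3.5,0,0,0,1,0,0,-3.5,0,0,0,1]'
python3 - <<'E'
from h import *
s=snap("wrist","q0")
from station import robot
o=robot.get_obs();print(o["position"],o["tool_rot"],o["opening"])
# punch pixels ahead of the fingers: bright elongated blob above row 250
g=cv2.cvtColor(s["image"],cv2.COLOR_RGB2GRAY);m=(g>175).astype(np.uint8);m[235:]=0;m[:,:230]=0;m[:,290:]=0
c=max(cv2.findContours(m,0,1)[0],key=cv2.contourArea);print(cv2.minAreaRect(c))
E
```

```text
time_s: 25.85
position: [0.5057, 0.4592, 0.0036]
tool_rot: [0.001, 0.076, 0.997, 0.0]
contact_force: [0.3, -0.2, 0.4]
opening: 0.0141
time_s: 26.85
position: [0.5071, 0.4603, 0.0417]
tool_rot: [0.002, 0.076, 0.997, 0.002]
contact_force: [0.4, 0.4, -1.1]
opening: 0.0068
[0.50652689 0.4598833  0.04052642] [0.00187084 0.07606966 0.99709975 0.00141248] 0.0066479561058723985
((259.4999694824219, 116.99998474121094), (233.99996948242188, 58.99999237060547), 90.0)
```

Run:
```python
from h import *
s=pickle.load(open("q0.pkl","rb"));g=cv2.cvtColor(s["image"],cv2.COLOR_RGB2GRAY)
C=np.array([.5065,.4599]);d=np.array([np.cos(-.1497),np.sin(-.1497)])
for z in(.005,.035,.043):print(z,w2p(s,[np.r_[C+t*d,z] for t in(-.055,-.03,-.011)]).round(0).tolist())
for r in range(60,240,12):print(r,g[r,232:290:3].tolist())
```

```text
0.005 [[254.0, 126.0], [254.0, 170.0], [254.0, 201.0]]
0.035 [[254.0, 131.0], [255.0, 182.0], [255.0, 218.0]]
0.043 [[255.0, 132.0], [255.0, 186.0], [255.0, 224.0]]
60 [126, 123, 119, 113, 109, 113, 121, 136, 170, 176, 183, 197, 209, 217, 215, 215, 211, 198, 186, 180]
72 [136, 130, 125, 127, 125, 136, 167, 173, 175, 177, 178, 184, 196, 203, 200, 192, 183, 181, 180, 182]
84 [144, 128, 115, 112, 116, 162, 166, 167, 170, 174, 177, 182, 195, 205, 210, 198, 185, 178, 186, 191]
96 [149, 142, 132, 123, 158, 172, 175, 176, 177, 178, 182, 187, 194, 204, 212, 203, 183, 165, 167, 170]
108 [145, 147, 141, 151, 183, 181, 181, 180, 177, 177, 180, 189, 192, 198, 203, 206, 193, 180, 175, 173]
120 [151, 184, 190, 187, 183, 183, 184, 184, 183, 181, 184, 187, 190, 193, 192, 193, 188, 182, 177, 176]
132 [137, 136, 151, 187, 188, 191, 189, 187, 186, 187, 185, 185, 187, 189, 188, 186, 184, 180, 179, 176]
144 [141, 138, 136, 170, 181, 183, 232, 238, 239, 197, 165, 176, 192, 195, 192, 189, 186, 180, 178, 175]
156 [144, 141, 150, 183, 178, 164, 194, 198, 199, 194, 164, 180, 189, 191, 190, 186, 182, 178, 178, 175]
168 [149, 149, 183, 194, 183, 161, 192, 197, 199, 193, 162, 185, 194, 193, 191, 190, 188, 184, 181, 179]
180 [211, 209, 206, 205, 197, 161, 190, 199, 198, 192, 161, 181, 189, 190, 194, 198, 199, 196, 190, 186]
192 [191, 198, 190, 184, 168, 147, 181, 194, 192, 192, 164, 156, 168, 168, 174, 184, 190, 191, 194, 191]
204 [204, 198, 183, 170, 156, 164, 191, 194, 194, 192, 167, 171, 180, 172, 166, 170, 174, 180, 189, 196]
216 [198, 192, 189, 182, 173, 167, 193, 195, 198, 195, 168, 164, 173, 179, 188, 187, 182, 179, 191, 192]
228 [189, 170, 168, 171, 139, 114, 187, 192, 190, 190, 126, 125, 169, 170, 171, 190, 190, 190, 183, 183]
```

Run:
```python
from h import *
from scipy.spatial.transform import Rotation as Ro
from station import robot
for f in("m","k"):
    s=pickle.load(open(f+".pkl","rb"));hsv=cv2.cvtColor(s["image"],cv2.COLOR_RGB2HSV)
    for n,h in(("green",70),("yellow",28)):
        m=((abs(hsv[...,0].astype(int)-h)<14)&(hsv[...,1]>150)).astype(np.uint8)
        c=max(cv2.findContours(m,0,1)[0],key=cv2.contourArea)
        q=cv2.approxPolyDP(cv2.convexHull(c),5,True)[:,0]
        P=p2w(s,q,.023)[:,:2];print(f,n,q.tolist(),P.round(4).tolist(),P.mean(0).round(4))
s=pickle.load(open("q0.pkl","rb"));g=cv2.cvtColor(s["image"],cv2.COLOR_RGB2GRAY)
for r in range(130,150,2):print(r,g[r,238:274:2].tolist())
for r in(160,175,215,225):print(r,g[r,238:274].tolist())
```

```text
m green [[224, 196], [224, 256], [127, 249], [121, 199]] [[0.5233, 0.2339], [0.5114, 0.1524], [0.387, 0.1775], [0.3949, 0.2453]] [0.4542 0.2023]
m yellow [[330, 198], [326, 257], [228, 257], [229, 195]] [[0.6545, 0.2155], [0.6448, 0.135], [0.5165, 0.1504], [0.5296, 0.2344]] [0.5864 0.1838]
k green [[187, 32], [190, 156], [3, 156], [0, 26], [181, 26]] [[0.5242, 0.2268], [0.5128, 0.1505], [0.3855, 0.1653], [0.4103, 0.2436], [0.5211, 0.2305]] [0.4708 0.2033]
k yellow [[400, 27], [385, 157], [196, 157], [191, 25]] [[0.6547, 0.214], [0.6451, 0.1343], [0.5168, 0.1493], [0.5274, 0.2304]] [0.586 0.182]
130 [163, 186, 188, 189, 189, 190, 188, 187, 186, 186, 186, 185, 186, 185, 186, 187, 189, 188]
132 [151, 185, 186, 188, 189, 189, 189, 188, 187, 186, 186, 186, 185, 186, 188, 187, 188, 188]
134 [150, 183, 187, 189, 189, 189, 186, 186, 183, 186, 185, 185, 186, 185, 187, 188, 190, 191]
136 [141, 176, 185, 187, 176, 163, 161, 164, 168, 163, 163, 165, 165, 183, 189, 189, 192, 193]
138 [136, 170, 187, 185, 167, 176, 212, 226, 228, 217, 203, 184, 164, 174, 188, 191, 193, 194]
140 [134, 169, 186, 183
[... 491 characters left out ...]
 165, 156, 164, 175, 185, 194, 198, 198, 199, 200, 200, 200, 200, 199, 194, 188, 175, 166, 157, 164, 181, 190, 191, 190, 190, 191, 190, 190, 190]
175 [196, 199, 199, 199, 200, 200, 191, 171, 160, 161, 171, 180, 191, 196, 198, 198, 197, 196, 195, 195, 194, 191, 181, 172, 161, 155, 165, 182, 192, 195, 195, 196, 198, 195, 196, 195]
215 [187, 187, 183, 183, 182, 179, 171, 159, 157, 165, 176, 185, 192, 196, 196, 196, 196, 197, 198, 197, 196, 192, 187, 178, 168, 160, 159, 167, 173, 173, 173, 176, 178, 180, 180, 183]
225 [182, 179, 180, 178, 177, 175, 169, 155, 152, 163, 173, 181, 190, 196, 197, 195, 195, 198, 194, 195, 196, 192, 186, 177, 166, 156, 159, 175, 188, 188, 186, 188, 187, 187, 187, 189]
```

```bash
python3 -m pendant '[0,0,-2,0,0,0,1,0,0,-4.5,0,0,0,1,0,-2,-7,0,0,0,1,0.2,-5,-7.5,0,0,0,1,0.4,-9,-7.5,0,0,0,1,0.6,-13,-7.5,0,0,-0.02,1,0.8,-17,-7.5,0,0,-0.035,1,1,-21,-7.5,0,0,-0.035,1,1.2,-24.5,-7.5,0,0,-0.035,1,1.2,-26.6,-7.5,0,0,-0.035,1]'
python3 -m pendant '[0,0,0,0,0,0,1,0,0,1,0,0,0,1,0,0,2.5,0,0,0,1,0,0,4,0,0,0,1,0,0,5,0,0,0,1,0,0,5.5,0,0,0,1,0,0,5.5,0,0,0,1,0,0,5.5,0,0,0,1,0,0,5.5,0,0,0,1,0,0,5.5,0,0,0,1]'
python3 - <<'E'
from h import *
s=snap("wrist","q");snap("scene","q2")
from station import robot
o=robot.get_obs();print(o["position"],o["tool_rot"],o["opening"])
E
```

```text
time_s: 27.9
position: [0.4527, 0.1964, 0.114]
tool_rot: [0.001, 0.059, 0.998, 0.001]
contact_force: [0.9, -0.1, -0.3]
opening: 0.0062
time_s: 28.9
position: [0.4535, 0.1967, 0.0597]
tool_rot: [0.002, 0.059, 0.998, 0.001]
contact_force: [-0.2, -0.2, -0.4]
opening: 0.0066
[0.45329066 0.19660588 0.05953848] [0.00185169 0.05920657 0.99824339 0.00113536] 0.006386609244210111
```

View pics/q.png

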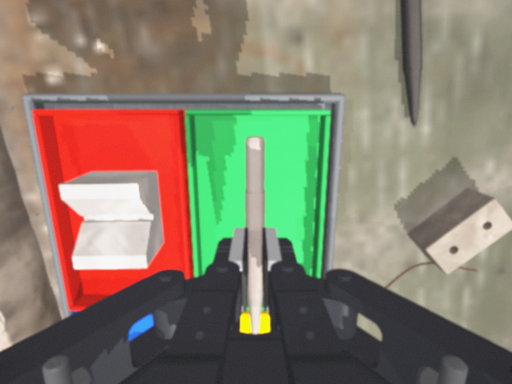

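Run:
```python
from h import *
s=pickle.load(open("q.pkl","rb"))
c=np.array([.4544,.1985]);u=np.array([np.cos(.117),-np.sin(.117)]);v=np.array([np.sin(.117),np.cos(.117)])
for z in(.05,.058,.065):
    P=p2w(s,[(256,138),(257,331)],z)[:,:2];L=np.linalg.norm(P[1]-P[0]);e=P-c
    print(z,L.round(4),(e@u).round(4),(e@v).round(4))
print("pred rim corners green inner",w2p(s,[np.r_[c+a*u+b*v,.023] for a,b in((-.065,-.041),(-.065,.041),(.065,.041))]).round(0).tolist())
```

```text
0.05 0.1111 [-0.0525  0.0585] [-0.0017 -0.0012]
0.058 0.1052 [-0.0534  0.0519] [-0.0017 -0.0012]
0.065 0.1001 [-0.0541  0.0461] [-0.0018 -0.0013]
pred rim corners green inner [[185.0, 111.0], [332.0, 110.0], [319.0, 311.0]]
```

```bash
python3 -m pendant '[0.2,0.15,0.5,0,0,0,1,0.2,0.15,1,0,0,0,1,0.2,0.15,1.5,0,0,0,1,0.2,0.15,2,0,0,0,1,0.2,0.15,2.5,0,0,0,1,0.2,0.15,2.8,0,0,0,1,0.2,0.15,3.1,0,0,0,1,0.2,0.15,3.3,0,0,0,1,0.2,0.15,3.3,0,0,0,1,0.2,0.15,3.3,0,0,0,1]'
python3 -m pendant '[0,0,0.1,0,0,0,1,0,0,0.2,0,0,0,1,0,0,0.3,0,0,0,1,0,0,0.4,0,0,0,1,0,0,0.5,0,0,0,1,0,0,0.5,0,0,0,1,0,0,0.5,0,0,0,1,0,0,0.5,0,0,0,1,0,0,0.5,0,0,0,1,0,0,0.5,0,0,0,1]'
```

```text
time_s: 30.0
position: [0.4517, 0.1985, 0.0267]
tool_rot: [0.002, 0.059, 0.998, 0.001]
contact_force: [0.7, -0.4, -0.9]
opening: 0.0064
time_s: 31.0
position: [0.4518, 0.1985, 0.0217]
tool_rot: [0.002, 0.059, 0.998, 0.001]
contact_force: [0.3, -0.9, -0.2]
opening: 0.0066
```

```bash
python3 -m pendant '[0,0,0.1,0,0,0,1,0,0,0.2,0,0,0,1,0,0,0.3,0,0,0,1,0,0,0.4,0,0,0,1,0,0,0.5,0,0,0,1,0,0,0.5,0,0,0,1,0,0,0.5,0,0,0,1,0,0,0.5,0,0,0,1,0,0,0.5,0,0,0,1,0,0,0.5,0,0,0,1]'
```

```text
time_s: 32.0
position: [0.4518, 0.1985, 0.0167]
tool_rot: [0.002, 0.059, 0.998, 0.001]
contact_force: [0.5, -0.1, -0.3]
opening: 0.0066
```

```bash
python3 -m pendant '[0,0,0.1,0,0,0,1,0,0,0.2,0,0,0,1,0,0,0.3,0,0,0,1,0,0,0.4,0,0,0,1,0,0,0.5,0,0,0,1,0,0,0.5,0,0,0,1,0,0,0.5,0,0,0,1,0,0,0.5,0,0,0,1,0,0,0.5,0,0,0,1,0,0,0.5,0,0,0,1]'
```

```text
time_s: 33.0
position: [0.4519, 0.1985, 0.0118]
tool_rot: [0.002, 0.059, 0.998, 0.001]
contact_force: [-0.4, 0.5, -0.6]
opening: 0.0066
```

```bash
python3 -m pendant '[0,0,0.05,0,0,0,1,0,0,0.1,0,0,0,1,0,0,0.15,0,0,0,1,0,0,0.2,0,0,0,1,0,0,0.2,0,0,0,1,0,0,0.2,0,0,0,1,0,0,0.2,0,0,0,1,0,0,0.2,0,0,0,1,0,0,0.2,0,0,0,1,0,0,0.2,0,0,0,1]'
python3 - <<'E'
from h import *
s=snap("wrist","r");snap("scene","r2")
E
```

```text
time_s: 34.0
position: [0.452, 0.1986, 0.0108]
tool_rot: [0.002, 0.059, 0.998, 0.001]
contact_force: [-4.2, -1.6, 8.0]
opening: 0.0068
```

```bash
python3 -m pendant '[0,0,0,0,0,0,0.75,0,0,0,0,0,0,0.65,0,0,0,0,0,0,0.5,0,0,0,0,0,0,0.5,0,0,-2,0,0,0,0.5,0,0,-5,0,0,0,0.5,0,0,-9,0,0,0,0.5,0,0,-13.5,0,0,0,0.5,0,0,-18,0,0,0,0.5,0,0,-22,0,0,0,0.5]'
python3 -m pendant '[-4,-4,-2,0,0,0,0.5,-8,-6,-4,0,0,0,0.5,-12,-6,-5,0,0,0,0.5,-14,-6,-5,0,0,0,0.5,-14,-6,-5,0,0,0,0.5,-14,-6,-5,0,0,0,0.5,-14,-6,-5,0,0,0,0.5,-14,-6,-5,0,0,0,0.5,-14,-6,-5,0,0,0,0.5,-14,-6,-5,0,0,0,0.5]'
python3 - <<'E'
from h import *
s=snap("wrist","s");snap("scene","s2")
c=np.array([.4544,.1985]);u=np.array([np.cos(.117),-np.sin(.117)]);v=np.array([np.sin(.117),np.cos(.117)])
bins=dict(green=(c,.012),yellow=(np.array([.5862,.1825]),.027),blue=(np.array([.5755,.098]),.020),red=(np.array([.4437,.114]),.042))
hsv=cv2.cvtColor(s["image"],cv2.COLOR_RGB2HSV)
print(w2p(s,[np.r_[b[0],.007] for b in bins.values()]).round(0).tolist())
for n,(b,z) in bins.items():
    q=w2p(s,[np.r_[b+x*u+y*v,.007] for x,y in((-.06,-.036),(.06,-.036),(.06,.036),(-.06,.036))])
    roi=np.zeros(hsv.shape[:2],np.uint8);cv2.fillPoly(roi,[q.round().astype(int)],1)
    m=(roi&((hsv[...,1]<150)&(hsv[...,2]>60)).astype(np.uint8))
    cs=cv2.findContours(m,0,1)[0]
    k=max(cs,key=cv2.contourArea);r=cv2.minAreaRect(k);P=p2w(s,cv2.boxPoints(r),z)[:,:2]-b
    print(n,cv2.contourArea(k),np.c_[P@u,P@v].round(3).tolist())
E
```

```text
time_s: 35.1
position: [0.4512, 0.1981, 0.2331]
tool_rot: [0.003, 0.059, 0.998, 0.001]
contact_force: [-0.0, 0.0, -0.6]
opening: 0.0217
time_s: 36.1
position: [0.5824, 0.1222, 0.2838]
tool_rot: [0.003, 0.059, 0.998, 0.001]
contact_force: [0.8, 0.3, -0.4]
opening: 0.0213
[[303.0, 47.0], [299.0, 154.0], [236.0, 153.0], [234.0, 46.0]]
green 782.0 [[0.053, -0.008], [-0.05, -0.006], [-0.05, 0.006], [0.054, 0.006]]
yellow 899.5 [[-0.023, -0.017], [-0.023, 0.017], [0.024, 0.019], [0.024, -0.016]]
blue 909.0 [[0.005, -0.048], [-0.049, 0.009], [-0.019, 0.038], [0.036, -0.019]]
red 1988.5 [[-0.028, -0.021], [-0.028, 0.022], [0.027, 0.022], [0.027, -0.023]]
```

Run:
```python
from h import *
a=pickle.load(open("a.pkl","rb"))["scene"]["image"].astype(int);b=pickle.load(open("s2.pkl","rb"))["image"].astype(int)
d=abs(a-b).max(2)
for n,(x,y) in dict(dark=(233,252),black=(284,262),greyOld=(197,289)).items():print(n,np.mean(d[y-14:y+15,x-24:x+25]>30))
s=pickle.load(open("s.pkl","rb"));c=np.array([.5755,.098]);u=np.array([.9932,-.1167]);v=np.array([.1167,.9932])
hsv=cv2.cvtColor(s["image"],cv2.COLOR_RGB2HSV)
q=w2p(s,[np.r_[c+x*u+y*v,.007] for x,y in((-.06,-.036),(.06,-.036),(.06,.036),(-.06,.036))])
roi=np.zeros(hsv.shape[:2],np.uint8);cv2.fillPoly(roi,[q.round().astype(int)],1)
ys,xs=np.nonzero(roi&(hsv[...,0]<25)&(hsv[...,1]>50))
P=p2w(s,np.c_[xs,ys],.012)[:,:2]-c;print("elbow u,v range",np.percentile(P@u,[1,99]).round(3),np.percentile(P@v,[1,99]).round(3))
```

```text
dark 0.0
black 0.0
greyOld 0.10415200562983815
elbow u,v range [-0.026  0.029] [-0.026  0.028]
```

```bash
python3 -c "
from station import robot
print(robot.hand_in()); print(robot.get_obs()['time_s'])"
```

```text
the job is handed in; nothing more can be done
None
the job is handed in; nothing more can be done
```

All four pieces are in their bins, and I handed the job in at about 36 s of the 99 s allowed. The hand-in reported no verdict. Each piece was lowered until the wrist force showed light floor contact (about 6–11 N), then let go.

The last wrist picture, measured by script, gave these positions relative to each bin's centre (±62 x ±38 mm inside):

| Piece | Bin | Along bin x (mm) | Along bin y (mm) |
|---|---|---|---|
| V-block, groove up | red | -28 to 27 | -23 to 22 |
| Bright jig block | yellow | -23 to 24 | -17 to 19 |
| Copper elbow | blue | -26 to 29 | -26 to 28 |
| Grey centre punch | green | -50 to 54 | -8 to 6 |

- **Look-alikes:** the scene camera showed no pixel change round the dark block or the black punch compared with the first picture.
- **Disagreements:** while it was carried, the punch looked about 8 mm lower in the fingers than expected. It nevertheless touched the bin floor at the expected height, so that depth estimate was wrong. The finger opening read 1–3 mm under the true sizes.
- **Not seen by eye:** I used all 16 views before the last release, so the punch's final position rests on the script's measurement alone. Final tilt and height were not measured for any piece.

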